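# Raise the barrier and feed the jar into the bay

### The job

Push the red-and-white striped barrier arm up past its balance point, so that it stays raised by itself against its stop when you let go. Then push the green-capped jar that stands in the lane along it, through the open barrier, until it stands against the end stop, upright in the lane. Only push with the fingers: do not pick the jar up, and leave the other jars and things on the table where they are.

Things in the scene. Friction and masses are not known exactly. Their poses are not given: they have to be found in the camera images.
- lane: Fixed aluminium in-feed lane. Origin: on the table top, on the lane's centre line, straight below the barrier bar. x: along the lane, the way the jar must travel (away from the robot, yaw -0.1 to 0.45); y: left across it; z: up. Base plate 6 mm thick, x = -150 to +140 mm; two steel rails along it, 58 mm apart inside, 5 mm wide, tops 18 mm above the table.
- barrier (a joint): Angle of the barrier arm, rad: 0 = down, level across the lane; grows as it rises; 1.75 = fully raised, just past vertical, against its stop. Its axis runs along the lane's x. Let go below the balance point, at about 0.64 rad, it falls shut; above it, it swings up by itself in 1 to 2 s and stays. About 0.6 to 1.3 N upward at barrier_push starts it.
- barrier_hinge (a point): Point on the barrier's hinge axis, at the middle of the bar's thickness; lane frame (0, 105, 80) mm. The blue hinge post round it is 98 mm high, 50 x 50 mm at the foot. A steel counterweight disc (38 mm wide, 30 mm thick) on a rod rigid with the bar, 65 mm from the hinge, stands above the hinge when the bar is down and swings out to the left as it rises.
- barrier_push (a point): Point on the centre line of the striped bar near its free end, 205 mm from the hinge axis; moves with the bar. The bar, 14 x 14 mm in section, when down runs along the lane's -y from the hinge to 236 mm from it, underside 73 mm above the table; beneath it is free space from the free end to the thin rest post that carries it at lane y = -55 mm (26 mm long in x, 16 mm in y).
- jar_center (a point): Centre (half-way up) of the jar to push: clear sample jar with green cap, 50 mm in diameter, 77 mm high, about 0.15 kg, standing upright between the rails on the lane's plate, short of the barrier. The bar, when down, is in its way. It is free to slide.
- bay (a point): Where jar_center is when the jar stands against the end stop: lane frame (95, 0, 44.5) mm. The stop, blue with a rubber face at lane x = +120 mm, is 56 mm high.
- yellow_jar: Bystander: jar with yellow cap, 50 x 50 x 77 mm; origin at the centre of its underside.
- black_jar: Bystander: jar with black cap, 56 x 56 x 92 mm; origin at the centre of its underside.
- white_jar: Bystander: jar with white cap, 56 x 56 x 87 mm; origin at the centre of its underside.
- blade_unit: Bystander: black blade carrier, 62 x 62 x 51 mm; origin at the centre of its underside.
- tape: Bystander: roll of brown tape lying flat, 94 x 92 x 48 mm; origin at the centre of its underside.
- weight: Bystander: knobbed check weight, 30 x 30 x 34 mm, standing on the table left of the lane, in front of the hinge post; origin at the centre of its underside.
Mind the look-alikes: they are no part of the job. Leave any blue look-alike of the part that bears jar_center alone.

How it is judged (in metres and radians):
On the way, in this order (a step that is already met when the one before it is completed fails the run):
1. the barrier arm stays raised by itself against its stop, with the jar still before it (value of joint barrier above 1.65 rad and contact force between the fingers and barrier below 0.05 N and x of jar_center in the frame of lane below 0 m), for 0.2 s.
2. the jar stands against the end stop (x of jar_center in the frame of lane above 0.085 m), for 0.1 s.
At the end, for the whole second after the job is handed in: The barrier arm is raised (joint above 1.65 of 1.75 rad) and the green-capped jar stands upright (within 0.1 rad) and still on the lane, between the rails, within 10 mm of the end stop (value of joint barrier above 1.65 rad and x of jar_center in the frame of lane between 0.085 and 0.1 m and y of jar_center in the frame of lane between -0.01 and 0.01 m and z of jar_center in the frame of lane below 0.0485 m and angle between jar_center's own z axis and vertical below 0.1 rad and linear speed of jar below 0.02 m/s); the robot touches nothing.
It fails at once if the jar is lifted more than 12 mm off the lane (z of jar_center in the frame of lane above 0.0565 m).
It fails at once if the jar is tipped by more than 0.4 rad (angle between jar_center's own z axis and vertical above 0.4 rad).
It fails at once if the jar passes the barrier while it is not raised (x of jar_center in the frame of lane above -0.01 m and value of joint barrier below 1.2 rad).
It fails at once if another jar or thing is moved more than 25 mm (distance of any of yellow_jar, black_jar, white_jar, blade_unit, tape, weight from where it was at the start of the episode above 0.025 m).
It also fails if it takes over 58 s, if anything falls off the work surface, if the arm or the gripper's body presses on something with over 40 N, if the wrist force passes 120 N, or if a joint passes its speed limit or range.

### The arm

A 7-joint arm with a two-finger parallel gripper is mounted at the origin on a cart in front of the work surface, level with it; the furniture and walls round the work are solid. World frame = base frame: x ahead of the robot, y to its left, z up, the work surface at z = 0. Lengths are in mm, angles in rad, forces in N, time in s.
With the tool pointing down it reaches from about 425 to 800 mm from the base axis. Payload 8.3 kg.
Tool frame: the origin (TCP) lies midway between the tips of the shut fingers; the grasp point (between the pads) lies 19 mm behind it; z points along the fingers, y is the line along which they close (so a half turn about z gives the same grasp; the last joint's range is limited). The gripper opens to 85 mm and grips with 20 to 120 N. Pads are 22 mm wide; open, the fingers measure 114 mm over their backs; the gripper's body (76 mm by 85 mm) begins 54 mm behind the grasp point. The pads swing forward as they close: fully open they stand 13 mm farther back than shut.
Start: joints at [1.163, 0.383, 0.016, 1.37, -0.006, 1.388, -0.046], TCP at [211.291, -588.183, 231.279] pointing down, gripper open.
Joint ranges: [-2.95, 2.95], [-0.25, 2.06], [-1.52, 1.56], [0.18, 2.33], [-1.44, 4.58], [0.02, 2.06], [-3.01, 3.01]. Speed limits (rad/s): [2.39, 2.39, 3.01, 3.01, 3.14, 3.14, 3.14].

### API

Orientations are given as [roll, pitch, yaw] about the fixed x, y, z axes, in that order (R = Rz(yaw) Ry(pitch) Rx(roll)).
In Python, from plant import r gives the robot as it stands.
- The arm moves only by the tool play_rows, never from a script. Its argument "commands" is a list of rows, each an object with "xyz": the shift along the tool's x, y, z in cm, a list of three; "angular": the turn, a rotation vector about the tool's x, y, z in degrees, a list of three; "fingers": the finger opening in cm, from 0 to 8.54. A call has 1 to 10 rows; each row is the pose to reach, as a shift and turn from the pose commanded when the call began, along the tool's axes at that moment; what a row does not reach only later rows make up. A row lasts 1/12 s, in which the tool goes at most 41.7 mm and 7.16 degrees, less where a joint would pass 70% of its speed; a pose out of reach is approached as far as the arm can. A call with a gripper value outside its range is refused whole. The fingers move at their own pace and stop on an object; "squeeze" is the grip in N (left out, the last holds). Time passes only in rows, so rows that repeat a pose let the fingers close. It gives the time, the measured TCP pose, the force, the opening and the grip force at its end, in the units of the state.
- r.sense(): the state, without advancing time (a new reading comes with each control period).
- r.snapshot(name): name is "scene" or "top" or "wrist"; returns a dict with "image" (384x512x3 uint8, blue, green, red), "fx", "fy", "cx", "cy" (pixels), "camera_from_world" (4x4, takes a point from world to camera coordinates). Camera axes: x right, y down, z forward; pixel columns grow to the right and rows downward; lengths in mm; the calibration is good to about 2 mm. A picture is of the moment at which its call begins. There is no depth.
- r.sign_off(): hands the job in; it is judged then, once.
Trained networks look in a picture, given as the dict that the camera call returned (one of the last four; its "shot" number tells which), for a name from the list of things; names that differ only in an ending like _2 or _b are one class to them, and where a whole thing is asked for, a point or a joint stands for the part that bears it (a point fixed in the world has none). Each returns a list of dicts, best first, with "p" (0 to 1); they miss things now and then, are a little off and sometimes report something else, mostly with a low value. They report only what shows in the picture. A call takes as long as a camera call. They do not tell look-alikes from the thing itself.
- r.trace(picture, thing): "pixels" (384x512 bool, what is visible of it) and "xy" ([column, row] in pixels, amid what is visible of it).
- r.mark_of(picture, thing): "xy" ([column, row] in pixels: a listed point, or the origin of a listed thing).
The state is a dict: "time_s": time; "joint_positions": joint angles; "joint_vel": joint speeds; "joint_efforts": joint torques, N m; "position": TCP position; "eef_rot": TCP orientation; "force": force on the tool from outside, world axes, zero at the start; "ft_torque": the same for the moment, N m; "finger_gap": finger opening in mm; "grip_force": force on a finger pad.
Only numpy, scipy, OpenCV 4.12 (cv2) and the standard library are available. Lean on these libraries where they do the work, as an engineer would, in place of code of your own. Each camera call takes 0.05 s, during which the arm holds its last target. There are 200 camera calls.

## Working session

There is one attempt and no reset: what is moved stays moved. The work goes in short steps, Python scripts to look and compute and a tool call to move; the robot and the scene stay as the last step left them, time stands still between calls to the robot, and variables do not carry over. Pictures are saved under pics/ and viewed, at most 12 in all, crops included, and the job is handed in when it is done.

Besides the shell and the picture viewer there is one more tool, called after "Emit:" in YAML: its name, and indented under it one key for each argument. play_rows: Moves the arm, as the interface text tells. Its arguments: {"type":"object","properties":{"commands":{"type":"array","items":{"type":"object","properties":{"xyz":{"type":"array","items":{"type":"number"}},"angular":{"type":"array","items":{"type":"number"}},"fingers":{"type":"number"}}}},"squeeze":{"type":"number"}},"required":["commands"]}

```bash
mkdir -p pics; ls
cat > h.py <<'E'
import numpy as np, cv2
from plant import r
def ray(p,uv):
    T=np.array(p["camera_from_world"]);R=T[:3,:3];c=-R.T@T[:3,3]
    d=R.T@np.array([(uv[0]-p["cx"])/p["fx"],(uv[1]-p["cy"])/p["fy"],1]);return c,d
def atz(p,uv,z):
    c,d=ray(p,uv);return c+d*(z-c[2])/d[2]
def proj(p,X):
    T=np.array(p["camera_from_world"]);q=T[:3,:3]@np.array(X)+T[:3,3]
    return np.array([p["fx"]*q[0]/q[2]+p["cx"],p["fy"]*q[1]/q[2]+p["cy"]])
def tri(obs):
    A=np.zeros((3,3));b=np.zeros(3)
    for p,uv in obs:
        c,d=ray(p,uv);d=d/np.linalg.norm(d);M=np.eye(3)-np.outer(d,d);A+=M;b+=M@c
    return np.linalg.solve(A,b)
E
python3 - <<'E'
from h import *
np.set_printoptions(precision=1,suppress=True)
s=r.snapshot("scene");t=r.snapshot("top")
cv2.imwrite("pics/s.png",cv2.resize(s["image"],(768,576)));cv2.imwrite("pics/t.png",cv2.resize(t["image"],(768,576)))
for n in ["lane","barrier_hinge","barrier_push","jar_center","bay","weight"]:
    a=r.mark_of(s,n);b=r.mark_of(t,n)
    print(n,[(np.array(x["xy"]),round(x["p"],2)) for x in a],[(np.array(x["xy"]),round(x["p"],2)) for x in b])
    if a and b: print("   tri",tri([(s,a[0]["xy"]),(t,b[0]["xy"])]))
st=r.sense();print(st["time_s"],st["position"],st["eef_rot"])
E
```

```text
pics
lane [(array([187.1, 232.3]), 0.57)] [(array([198.5, 195.4]), 0.76)]
   tri [525.7 212.8  -2.9]
barrier_hinge [(array([157.7, 229. ]), 0.96), (array([277.5, 193.4]), 0.46)] [(array([166.9, 214.5]), 0.68), (array([212.8, 220.8]), 0.23)]
   tri [460.7 300.3  78. ]
barrier_push [(array([206.9, 185.7]), 0.69)] []
jar_center [(array([221.7, 227.8]), 0.84), (array([104.2, 233.8]), 0.73), (array([206.1, 189.3]), 0.23)] [(array([135.7, 181.3]), 0.87), (array([175.7, 168.2]), 0.72), (array([324.3, 179.5]), 0.65), (array([212.4, 217.6]), 0.58)]
   tri [470.  269.  118.9]
bay [(array([160.3, 209.1]), 0.89)] [(array([176.1, 168.3]), 0.8)]
   tri [603.6 261.5  46.6]
weight [(array([199.3, 268.2]), 0.6)] [(array([190. , 240.6]), 0.56), (array([213.8, 217.3]), 0.47)]
   tri [383.5 245.9  -5.4]
0.7 [ 211.3 -588.2  231.3] [-3.1 -0.   0.3]
```

View pics/s.png

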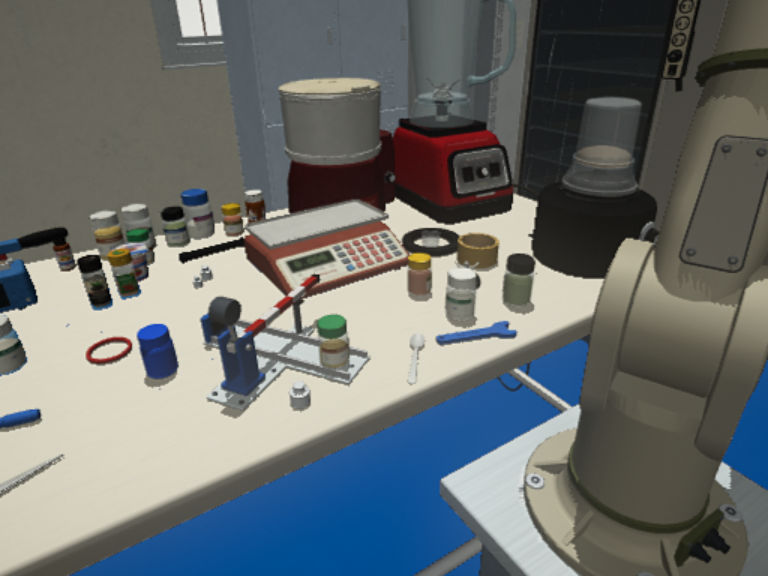

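View pics/t.png

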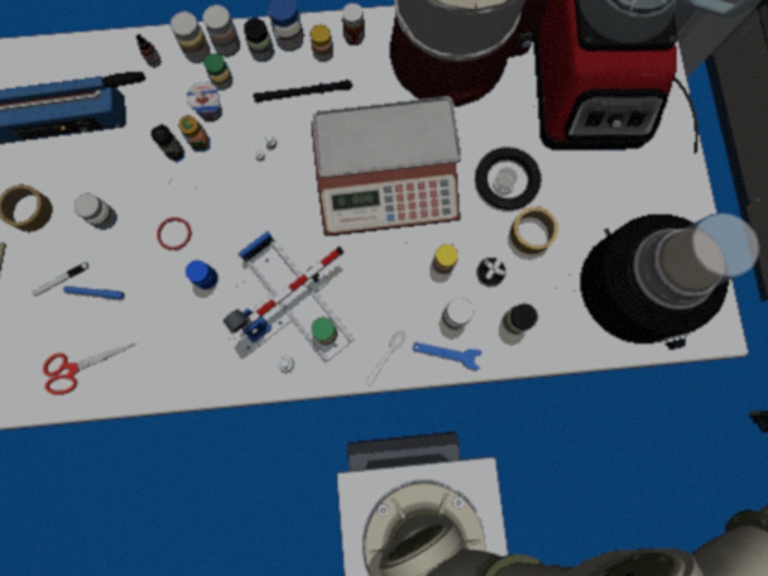

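Scene view: the green-capped jar in the lane is at about (333,342) of 768 (net: 222,228 of 512). The striped bar runs from the hinge at (238,345) to its tip at (318,278). In the top view the lane jar is at (323,331), the bar tip at (341,250) and the end stop at (256,247).

Candidates for jar_center:
- **Lane jar:** scene (222,228). It stands between the rails, short of the bar, so it fits.
- **Blue jar:** scene (104,234). This is the look-alike.
- **Rear green-capped jar:** top (217,68 of 768). It isn't in the lane.

I'll confirm the lane jar in a crop and fit the lane.

```bash
cat >> h.py <<'E'
from scipy.optimize import least_squares
def L2W(v,P):
    x,y,a=v;c,s=np.cos(a),np.sin(a);return np.array([x+c*P[0]-s*P[1],y+s*P[0]+c*P[1],P[2]])
E
python3 - <<'E'
from h import *
np.set_printoptions(precision=1,suppress=True)
s=r.snapshot("scene");t=r.snapshot("top")
cv2.imwrite("pics/crop.png",np.hstack([cv2.resize(s["image"][170:290,120:260],(400,343),interpolation=2),cv2.resize(t["image"][150:270,140:260],(343,343),interpolation=2)]))
obs=[(s,(157.7,229),(0,105,80)),(t,(166.9,214.5),(0,105,80)),(s,(206.9,185.7),(0,-100,80)),(s,(160.3,209.1),(95,0,44.5)),(t,(176.1,168.3),(95,0,44.5)),(s,(187.1,232.3),(0,0,0)),(t,(198.5,195.4),(0,0,0)),(t,(227.3,166.7),(0,-131,80)),(s,(212,185.3),(0,-131,80))]
f=lambda v:np.concatenate([proj(p,L2W(v,P))-uv for p,uv,P in obs])
o=least_squares(f,[520,210,.4],x_scale=[10,10,.1],loss="soft_l1");v=o.x
print(v,f(v).reshape(-1,2))
j=tri([(s,(221.7,227.8)),(t,(212.4,217.6))]);print("jar",j)
print(atz(s,(221.7,227.8),44.5),atz(t,(212.4,217.6),44.5))
for X in (atz(s,(221.7,227.8),44.5),atz(t,(212.4,217.6),44.5)):
    c,q=np.cos(v[2]),np.sin(v[2]);d=X[:2]-v[:2];print("lane",c*d[0]+q*d[1],-q*d[0]+c*d[1])
for n in ["weight","yellow_jar","white_jar","black_jar","blade_unit","tape"]:
  for p in(s,t):
    m=r.mark_of(p,n)
    for k in m[:2]:print(n,np.array(k["xy"]),round(k["p"],2),atz(p,k["xy"],0))
E
```

```text
[521.  213.5   0.6] [[ 0.3 -1.1]
 [-1.8 -1.5]
 [-0.4  3. ]
 [-3.4  1.2]
 [ 1.1  1.9]
 [ 1.5  0.1]
 [-1.1  1. ]
 [ 1.2 -1.6]
 [ 0.4 -1.4]]
jar [439.3 162.2  42.1]
[432.  159.3  44.5] [442.1 167.   44.5]
lane -104.14079644739576 2.7274996512681327
lane -91.46023613903802 3.7707167967512447
weight [200.2 270.3] 0.67 [369.3 248.6   0. ]
weight [220.1 172.7] 0.69 [591.6 135.5   0. ]
weight [190.5 241.1] 0.56 [381.7 244.3   0. ]
yellow_jar [278.3 193.8] 0.58 [ 560.3 -100.7    0. ]
yellow_jar [297.4 173.5] 0.59 [ 565.1 -112.6    0. ]
white_jar [155.2 209.7] 0.63 [682.4 250.2   0. ]
white_jar [307.1 211.7] 0.55 [ 429.2 -106.8    0. ]
white_jar [301.8 214.6] 0.89 [ 430.9 -110.5    0. ]
white_jar [219.6 171.7] 0.34 [595.1 136.8   0. ]
black_jar [157.3 230. ] 0.74 [577.5 278.4   0. ]
black_jar [342.3 200.2] 0.57 [ 421.5 -234.9    0. ]
black_jar [345.1 214.8] 0.66 [ 417.2 -246.6    0. ]
blade_unit [326.7 179. ] 0.71 [ 537.9 -204.4    0. ]
tape [317.  175.9] 0.93 [ 589.6 -282.9    0. ]
tape [354.8 155.8] 0.7 [ 606.3 -306.1    0. ]
```

View pics/crop.png

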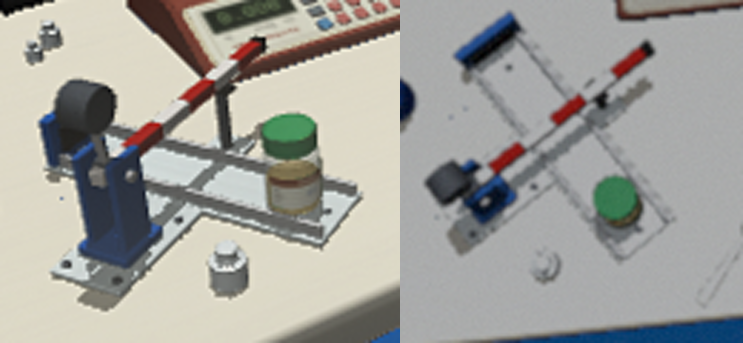

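The crop confirms it: the clear green-capped jar stands between the rails short of the bar. The weight is left of the lane in front of the hinge post. I'll check the lane yaw using the plate and stop corners.

Run:
```python
from h import *
np.set_printoptions(precision=3,suppress=True)
t=r.snapshot("top");s=r.snapshot("scene")
a=atz(t,(226.4,233.6),6);b=atz(t,(170.4,161.9),56);d=b-a;print(a,b,np.hypot(*d[:2]),np.arctan2(d[1],d[0]))
tip=atz(t,(227.1,166.4),87);print("tip",tip)
sc=lambda u:(120+u[0]*.35,170+u[1]*.35)
tip2=atz(s,sc((262,43)),87);print(tip2)
h=atz(t,(400-400+490/1,0),80)
for p in(sc((360,192)),sc((323,245))):print("corner",atz(s,p,6))
for p in((235.2,226.3),(217.7,241)):print("cornerT",atz(t,p,6))
T=np.array(t["camera_from_world"]);print("cam",-T[:3,:3].T@T[:3,3])
T=np.array(s["camera_from_world"]);print("cam",-T[:3,:3].T@T[:3,3])
for n in["barrier","jar_center","barrier_hinge"]:
  for p in(s,t):
    for k in r.trace(p,n)[:3]:
      ys,xs=np.where(k["pixels"]);print(n,k["xy"],k["p"],xs.min(),xs.max(),ys.min(),ys.max())
```

```text
[393.534 130.933   6.   ] [626.088 282.584  56.   ] 277.6316554206828 0.5778572499156421
tip [586.36  107.644  87.   ]
[574.135 113.56   87.   ]
corner [412.808 103.627   6.   ]
corner [366.801 166.098   6.   ]
cornerT [413.557 101.741   6.   ]
cornerT [373.331 159.613   6.   ]
cam [ 270.541   59.984 1229.837]
cam [-210.484  456.456  521.636]
barrier [160.2, 204.6] 0.86 137 213 182 234
barrier [173.9, 232.8] 0.45 134 244 183 272
barrier [182.6, 199.4] 0.65 149 227 166 221
jar_center [106.8, 234.4] 0.84 92 118 217 252
jar_center [219.5, 227.2] 0.83 211 234 210 246
jar_center [137.1, 181.5] 0.78 123 145 174 193
jar_center [213.6, 220.5] 0.59 207 224 212 230
barrier_hinge [171.5, 233.8] 0.6 134 244 184 272
barrier_hinge [187.4, 203.2] 0.57 148 234 155 241
```

```bash
cat >> h.py <<'E'
from scipy.spatial.transform import Rotation as Ro
def move(*targets,yaw=None,s=None):
    "targets: world xyz; prints tool-frame shift cm and rotvec deg from the current pose"
    s=s or r.sense();R=Ro.from_euler("xyz",s["eef_rot"]);p=np.array(s["position"])
    for t in targets: print("xyz",np.round(R.inv().apply(np.array(t)-p)/10,2))
    if yaw is not None: print("ang",np.round((R.inv()*Ro.from_euler("xyz",[np.pi,0,yaw])).as_rotvec(degrees=True),2))
E
python3 - <<'E'
from h import *
move((320,-340,300),(450,-130,300),(520,150,300),yaw=.58);print(r.sense())
E
```

```text
xyz [ 18.62 -19.68  -6.87]
xyz [ 37.96 -35.05  -6.87]
xyz [ 54.01 -59.04  -6.86]
ang [ -0.    -0.   -13.47]
{'time_s': 1.8, 'joint_positions': array([ 1.16310588,  0.3834074 ,  0.01639627,  1.37008545, -0.00630642,
        1.38820585, -0.04647345]), 'joint_vel': array([ 0.00014904, -0.00020596,  0.00142685, -0.00012217, -0.00024656,
       -0.0007352 , -0.00126942]), 'joint_efforts': array([-2.45536609e-05, -6.27324843e+01,  8.42821319e-01, -3.72077215e+01,
        1.64459925e-02,  2.90648255e-03, -3.94934500e-05]), 'position': array([ 211.29358106, -588.18620984,  231.28130867]), 'eef_rot': array([-3.14153361e+00, -6.55237478e-05,  3.44865520e-01]), 'force': array([ 0.11628232, -0.52343902, -0.21094226]), 'ft_torque': array([ 0.03006902, -0.00234838, -0.02592963]), 'grip_force': 0.0, 'finger_gap': 85.20509686758076}
```

Emit:
play_rows:
  commands:
    - {"xyz":[18.6,-19.7,-6.9],"angular":[0,0,0]}
    - {"xyz":[18.6,-19.7,-6.9],"angular":[0,0,0]}
    - {"xyz":[18.6,-19.7,-6.9],"angular":[0,0,0]}
    - {"xyz":[18.6,-19.7,-6.9],"angular":[0,0,0]}
    - {"xyz":[18.6,-19.7,-6.9],"angular":[0,0,0]}
    - {"xyz":[18.6,-19.7,-6.9],"angular":[0,0,0]}
    - {"xyz":[38,-35,-6.9],"angular":[0,0,-13.5]}
    - {"xyz":[38,-35,-6.9],"angular":[0,0,-13.5]}
    - {"xyz":[38,-35,-6.9],"angular":[0,0,-13.5]}
    - {"xyz":[38,-35,-6.9],"angular":[0,0,-13.5]}

```text
invalid input
```

Run:
```python
from h import *
s=r.sense();print(s["position"],s["eef_rot"]);move((450,-130,300),(500,150,300),yaw=.58)
```

```text
[ 211.29358106 -588.18620984  231.28130867] [-3.14153361e+00 -6.55237478e-05  3.44865520e-01]
xyz [ 37.96 -35.05  -6.87]
xyz [ 52.13 -59.71  -6.86]
ang [ -0.    -0.   -13.47]
```

Emit:
play_rows:
  commands:
    - {"xyz":[18.6,-19.7,-6.9],"angular":[0,0,0],"fingers":0}
    - {"xyz":[18.6,-19.7,-6.9],"angular":[0,0,0],"fingers":0}
    - {"xyz":[18.6,-19.7,-6.9],"angular":[0,0,0],"fingers":0}
    - {"xyz":[18.6,-19.7,-6.9],"angular":[0,0,0],"fingers":0}
    - {"xyz":[18.6,-19.7,-6.9],"angular":[0,0,0],"fingers":0}
    - {"xyz":[18.6,-19.7,-6.9],"angular":[0,0,0],"fingers":0}
    - {"xyz":[38,-35,-6.9],"angular":[0,0,-13.5],"fingers":0}
    - {"xyz":[38,-35,-6.9],"angular":[0,0,-13.5],"fingers":0}
    - {"xyz":[38,-35,-6.9],"angular":[0,0,-13.5],"fingers":0}
    - {"xyz":[38,-35,-6.9],"angular":[0,0,-13.5],"fingers":0}
  squeeze: 20

```text
time_s: 2.63
position: [395.0, -221.6, 298.0]
eef_rot: [3.14, -0.0, 0.581]
force: [1.6, -1.1, 0.3]
finger_gap: 0.3
grip_force: 0.0
```

Run:
```python
from h import *
s=r.sense();print(s["position"],s["eef_rot"]);move((450,-130,300),(500,150,300),yaw=.58)
```

```text
[ 394.95075915 -221.63872277  298.01501198] [ 3.14030634e+00 -3.39354864e-04  5.81022026e-01]
xyz [ 9.63 -4.64 -0.2 ]
xyz [ 29.18 -25.3   -0.22]
ang [ 0.07 -0.02  0.06]
```

Emit:
play_rows:
  commands:
    - {"xyz":[9.6,-4.6,-0.2],"angular":[0,0,0],"fingers":0}
    - {"xyz":[9.6,-4.6,-0.2],"angular":[0,0,0],"fingers":0}
    - {"xyz":[9.6,-4.6,-0.2],"angular":[0,0,0],"fingers":0}
    - {"xyz":[29.2,-25.3,-0.2],"angular":[0,0,0],"fingers":0}
    - {"xyz":[29.2,-25.3,-0.2],"angular":[0,0,0],"fingers":0}
    - {"xyz":[29.2,-25.3,-0.2],"angular":[0,0,0],"fingers":0}
    - {"xyz":[29.2,-25.3,-0.2],"angular":[0,0,0],"fingers":0}
    - {"xyz":[29.2,-25.3,-0.2],"angular":[0,0,0],"fingers":0}
    - {"xyz":[29.2,-25.3,-0.2],"angular":[0,0,0],"fingers":0}
    - {"xyz":[29.2,-25.3,-0.2],"angular":[0,0,0],"fingers":0}

```text
time_s: 3.47
position: [499.6, 151.3, 299.9]
eef_rot: [-3.142, -0.001, 0.582]
force: [1.0, 0.4, 1.2]
finger_gap: 0.3
grip_force: 0.0
```

Run:
```python
from h import *
np.set_printoptions(precision=2,suppress=True)
s=r.sense();print(s["position"],s["eef_rot"])
w=r.snapshot("wrist");im=w["image"].copy()
v=(521,213.5,.58)
for P in [(0,105,80),(0,-131,87),(0,0,6),(-150,0,6),(120,0,56),(95,0,44.5),(0,-100,80)]:
    q=proj(w,L2W(v,P));print(P,q)
    cv2.circle(im,tuple(int(x) for x in q),3,(255,0,255),1)
cv2.imwrite("pics/w.png",cv2.resize(im,(768,576)))
np.save("w.npy",w,allow_pickle=True)
for n in ["lane","barrier_hinge","barrier_push","jar_center","bay"]:
    print(n,[(np.array(x["xy"]),round(x["p"],2)) for x in r.mark_of(w,n)[:2]])
```

```text
[499.56 151.27 299.89] [-3.14 -0.    0.58]
(0, 105, 80) [138.56 126.22]
(0, -131, 87) [328.61 126.9 ]
(0, 0, 6) [227.98 123.81]
(-150, 0, 6) [230.25 217.24]
(120, 0, 56) [221.71  23.88]
(95, 0, 44.5) [223.34  48.62]
(0, -100, 80) [302.45 126.55]
lane [(array([224.7, 123.2]), 0.58)]
barrier_hinge [(array([137.2, 129.7]), 0.9)]
barrier_push [(array([297.8, 130.3]), 0.68)]
jar_center [(array([227. , 197.9]), 0.93), (array([118.2,   4. ]), 0.77)]
bay [(array([218.6,  51.3]), 0.67)]
```

View pics/w.png

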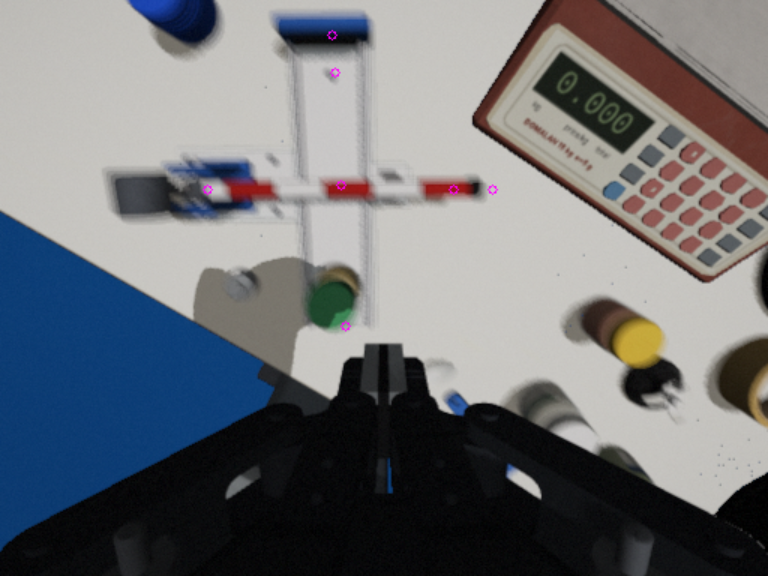

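Run:
```python
from h import *
np.set_printoptions(precision=2,suppress=True)
w=np.load("w.npy",allow_pickle=True).item()
D=lambda a,b:(a/1.5,b/1.5)
obs=[(w,(137.2,129.7),(0,105,80)),(w,D(482,188),(0,-131,80)),(w,(297.8,130.3),(0,-100,80)),(w,D(322,30),(124,0,56)),(w,(224.7,123.2),(0,0,0)),(w,(218.6,51.3),(95,0,44.5)),(w,D(341,325),(-150,0,18))]
f=lambda v:np.concatenate([proj(p,L2W(v,P))-uv for p,uv,P in obs])
o=least_squares(f,[520,210,.6],x_scale=[10,10,.1],loss="soft_l1");v=o.x
print(v,f(v).reshape(-1,2))
for uv,z in(((227,197.9),44.5),(D(331,303),83)):
    d=(atz(w,uv,z)-[v[0],v[1],0]);c,q=np.cos(v[2]),np.sin(v[2]);print("jar lane",c*d[0]+q*d[1],-q*d[0]+c*d[1])
# counterweight blob px
print(atz(w,D(145,193),145),L2W(v,(0,105,145)),L2W(v,(0,0,0)))
```

```text
[516.79 217.54   0.6 ] [[-2.88 -0.95]
 [ 1.37  0.5 ]
 [ 0.11 -4.08]
 [ 0.53  1.37]
 [-0.07  1.31]
 [-0.94 -1.55]
 [ 0.37  4.01]]
jar lane -103.40474669813321 -3.4100643121910394
jar lane -97.15192789949593 1.1246681575379682
[454.7  316.16 145.  ] [457.76 304.38 145.  ] [516.79 217.54   0.  ]
```

The wrist view agrees with the lane model to within about 7 mm. The bar tip is at (482,188), the counterweight at (145,193) and the jar cap at (331,303). I'll raise the bar by pushing the counterweight to the left with the shut fingers.

Run:
```python
from h import *
v=(518,216.5,.60)
move(L2W(v,(-8,48,300)),L2W(v,(-8,48,115)),yaw=.6)
```

```text
xyz [ 4.41 -9.61 -0.07]
xyz [ 4.42 -9.62 18.43]
ang [ 0.03  0.02 -1.21]
```

Emit:
play_rows:
  commands:
    - {"xyz":[4.4,-9.6,0],"angular":[0,0,-1.2],"fingers":0}
    - {"xyz":[4.4,-9.6,0],"angular":[0,0,-1.2],"fingers":0}
    - {"xyz":[4.4,-9.6,0],"angular":[0,0,-1.2],"fingers":0}
    - {"xyz":[4.4,-9.6,4],"angular":[0,0,-1.2],"fingers":0}
    - {"xyz":[4.4,-9.6,8],"angular":[0,0,-1.2],"fingers":0}
    - {"xyz":[4.4,-9.6,12],"angular":[0,0,-1.2],"fingers":0}
    - {"xyz":[4.4,-9.6,15],"angular":[0,0,-1.2],"fingers":0}
    - {"xyz":[4.4,-9.6,17],"angular":[0,0,-1.2],"fingers":0}
    - {"xyz":[4.4,-9.6,18.4],"angular":[0,0,-1.2],"fingers":0}
    - {"xyz":[4.4,-9.6,18.4],"angular":[0,0,-1.2],"fingers":0}

```text
time_s: 4.6
position: [483.0, 249.3, 112.2]
eef_rot: [-3.142, 0.006, 0.598]
force: [-1.3, -0.8, -0.1]
finger_gap: 0.4
grip_force: 0.0
```

Run:
```python
from h import *
s=r.sense();print(s["position"],s["eef_rot"])
a=r.snapshot("scene");b=r.snapshot("wrist")
cv2.imwrite("pics/a.png",np.hstack([cv2.resize(a["image"][150:290,110:260],(400,373),interpolation=2),cv2.resize(b["image"],(400,300))[0:300]if 0 else cv2.resize(b["image"],(400,373))]))
```

```text
[482.95282262 249.31365549 112.20954515] [-3.14156032  0.00557333  0.59828046]
```

View pics/a.png

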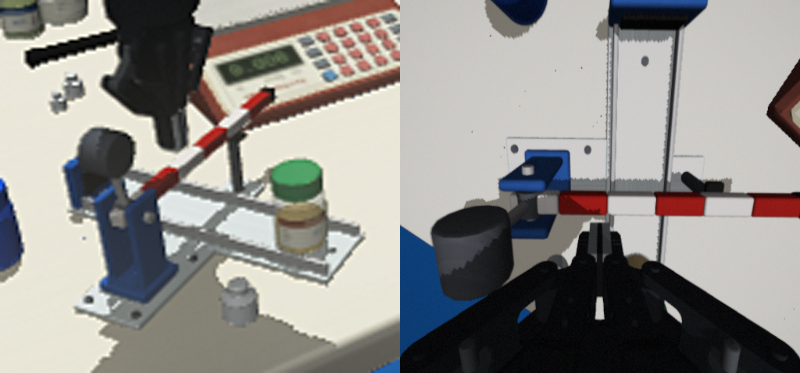

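The scene shows the shut fingers above the bar at about (170,130), right of the counterweight disc at (105,155). I'm pushing left.

Emit:
play_rows:
  commands:
    - {"xyz":[0,-1.5,0],"angular":[0,0,0],"fingers":0}
    - {"xyz":[0,-2.5,0],"angular":[0,0,0],"fingers":0}
    - {"xyz":[0,-3.5,0],"angular":[0,0,0],"fingers":0}
    - {"xyz":[0,-4.5,0],"angular":[0,0,0],"fingers":0}
    - {"xyz":[0,-5.5,0],"angular":[0,0,0],"fingers":0}

```text
time_s: 5.12
position: [454.0, 297.6, 116.4]
eef_rot: [3.139, -0.002, 0.6]
force: [4.0, -3.6, -4.4]
finger_gap: -0.1
grip_force: 3.0
```

Run:
```python
from h import *
s=r.sense();print(s["position"],s["force"])
a=r.snapshot("scene");b=r.snapshot("wrist")
cv2.imwrite("pics/b.png",np.hstack([cv2.resize(a["image"][110:290,110:260],(400,480),interpolation=2),cv2.resize(b["image"],(400,480))]))
```

```text
[453.9924963  297.62193183 116.41777097] [ 4.01110397 -3.55242153 -4.36864916]
```

View pics/b.png

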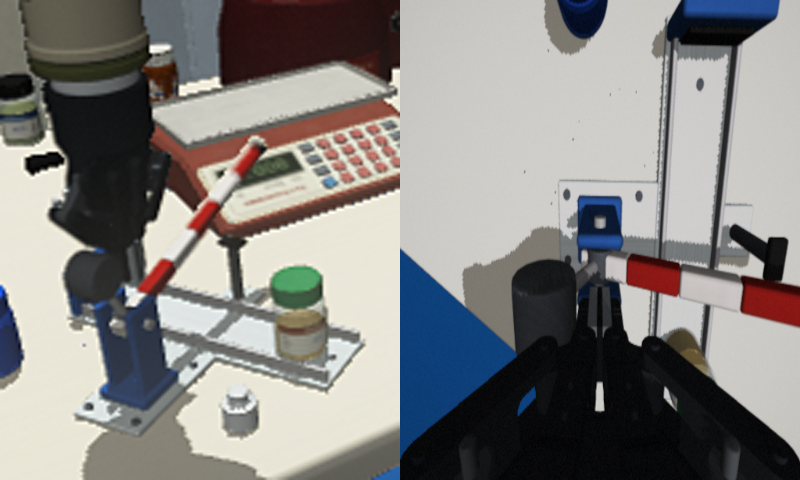

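The bar is rising: it's tilted in the scene with its tip at (258,145), and the fingers press the disc at (95,275). I'll push on past balance and then back out.

Emit:
play_rows:
  commands:
    - {"xyz":[0,-1.2,0],"angular":[0,0,0],"fingers":0}
    - {"xyz":[0,-2.2,0],"angular":[0,0,0],"fingers":0}
    - {"xyz":[-0.5,-2.4,0],"angular":[0,0,0],"fingers":0}
    - {"xyz":[-4.5,-2.2,0],"angular":[0,0,0],"fingers":0}
    - {"xyz":[-8,-2,-1],"angular":[0,0,0],"fingers":0}
    - {"xyz":[-8,-2,-5],"angular":[0,0,0],"fingers":0}
    - {"xyz":[-8,-2,-9],"angular":[0,0,0],"fingers":0}
    - {"xyz":[-8,-2,-10],"angular":[0,0,0],"fingers":0}

```text
time_s: 5.88
position: [376.0, 270.4, 220.5]
eef_rot: [3.14, -0.006, 0.602]
force: [1.2, 1.6, 0.6]
finger_gap: 0.0
grip_force: 0.0
```

Run:
```python
from h import *
s=r.sense();print(s["position"],s["force"])
a=r.snapshot("scene");b=r.snapshot("top")
cv2.imwrite("pics/c.png",np.hstack([cv2.resize(a["image"][80:290,110:260],(400,560),interpolation=2),cv2.resize(b["image"][130:290,110:224],(400,560))]))
```

```text
[376.00244739 270.44447774 220.54836326] [1.23193576 1.60238304 0.55474865]
```

View pics/c.png

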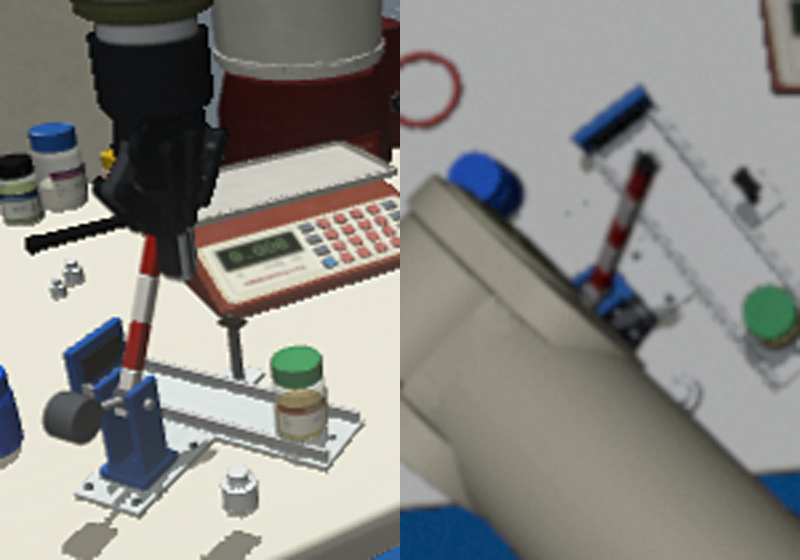

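The bar is rising past vertical by itself, seen almost upright in the scene at (140,310) with the disc swung left at (73,415). Next I move behind the jar with the fingers opened 36 mm.

Run:
```python
from h import *
v=(518,216.5,.60)
move(L2W(v,(-130,0,200)),yaw=.6)
```

```text
xyz [-4.41 12.42  1.86]
ang [ 0.07 -0.37  0.09]
```

Emit:
play_rows:
  commands:
    - {"xyz":[-4.4,12.4,1.9],"angular":[0,0,0],"fingers":3.6}
    - {"xyz":[-4.4,12.4,1.9],"angular":[0,0,0],"fingers":3.6}
    - {"xyz":[-4.4,12.4,1.9],"angular":[0,0,0],"fingers":3.6}
    - {"xyz":[-4.4,12.4,1.9],"angular":[0,0,0],"fingers":3.6}
    - {"xyz":[-4.4,12.4,1.9],"angular":[0,0,0],"fingers":3.6}
    - {"xyz":[-4.4,12.4,1.9],"angular":[0,0,0],"fingers":3.6}
    - {"xyz":[-4.4,12.4,1.9],"angular":[0,0,0],"fingers":3.6}
    - {"xyz":[-4.4,12.4,1.9],"angular":[0,0,0],"fingers":3.6}

```text
time_s: 6.65
position: [409.0, 143.5, 196.5]
eef_rot: [-3.141, -0.0, 0.604]
force: [-0.1, -0.9, 0.4]
finger_gap: 35.9
grip_force: 0.0
```

Run:
```python
from h import *
np.set_printoptions(precision=1,suppress=True)
s=r.sense();print(s["position"],s["eef_rot"],s["finger_gap"])
v=(518,216.5,.60)
a=r.snapshot("scene");b=r.snapshot("top");w=r.snapshot("wrist")
for p,N in((a,"s"),(b,"t"),(w,"w")):
    for k in r.mark_of(p,"jar_center")[:3]:
        d=atz(p,k["xy"],44.5)-[v[0],v[1],0];c,q=np.cos(v[2]),np.sin(v[2]);print(N,np.array(k["xy"]),round(k["p"],2),"lane",c*d[0]+q*d[1],-q*d[0]+c*d[1])
cv2.imwrite("pics/d.png",np.hstack([cv2.resize(a["image"][80:290,110:260],(350,490),interpolation=2),cv2.resize(w["image"],(450,490))]))
move(L2W(v,(-132,0,110)),L2W(v,(-132,0,28)),yaw=.6)
```

```text
[409.  143.5 196.5] [-3.1 -0.   0.6] 35.90537917175576
s [106.  234.2] 0.93 lane 140.8508540513762 128.63098468853477
s [219.8 228.2] 0.88 lane -99.83607407212371 4.591516915273807
s [310.9 184. ] 0.52 lane -240.83980770925757 -301.6474130284196
t [137.3 183.4] 0.62 lane 141.3402296842758 113.71915425533206
w [483.4 181.9] 0.2 lane -132.8699644905691 -244.73386480225187
xyz [-0.1  0.   8.7]
xyz [-0.1  0.  16.9]
ang [-0.  -0.   0.1]
```

View pics/d.png

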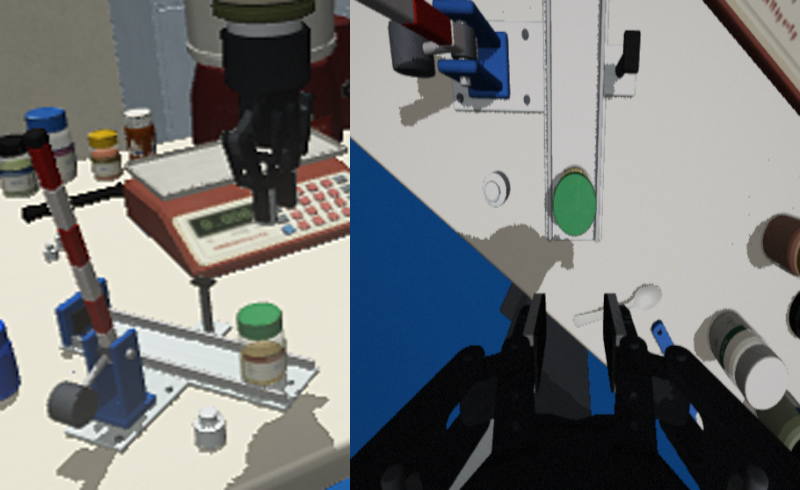

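The bar is raised and leaning left. In the wrist view the jar cap is at (574,203), in line with the finger gap at x≈575. I'll measure the cap's lane position.

Run:
```python
from h import *
w=r.snapshot("wrist");v=(518,216.5,.60)
m=cv2.inRange(cv2.cvtColor(w["image"],cv2.COLOR_BGR2HSV),(45,80,40),(90,255,255))
n,l,st,ce=cv2.connectedComponentsWithStats(m);i=1+st[1:,4].argmax();print(st[i],ce[i])
x,y,W,H=st[i][:4]
c,q=np.cos(v[2]),np.sin(v[2])
for uv,z in(((x+W/2,y),83),((x+W/2,y+H),83),(ce[i],83),((224/.879,240/1.276),6)):
    d=atz(w,uv,z)-[v[0],v[1],0];print("lane",c*d[0]+q*d[1],-q*d[0]+c*d[1])
```

```text
[ 230  134   49   50 1919] [254.208963   159.04533611]
lane -80.67250083224972 0.42654690684545926
lane -126.58447618966505 0.3379360846344923
lane -103.09544553603892 0.6486933513561723
lane -151.5863869353994 0.027245079717005183
```

Run:
```python
from h import *
v=(518,216.5,.60)
move(L2W(v,(-139,.5,110)),L2W(v,(-139,.5,28)),yaw=.6)
```

```text
xyz [-0.75 -0.04  8.65]
xyz [-0.75 -0.04 16.85]
ang [-0.   -0.01  0.12]
```

Emit:
play_rows:
  commands:
    - {"xyz":[-0.8,0,1],"angular":[0,0,0],"fingers":4}
    - {"xyz":[-0.8,0,4],"angular":[0,0,0],"fingers":4}
    - {"xyz":[-0.8,0,7],"angular":[0,0,0],"fingers":4}
    - {"xyz":[-0.8,0,8],"angular":[0,0,0],"fingers":4}
    - {"xyz":[-0.8,0,8.5],"angular":[0,0,0],"fingers":4}

```text
time_s: 7.42
position: [401.5, 137.2, 109.9]
eef_rot: [-3.14, 0.003, 0.602]
force: [0.6, 0.4, 1.1]
finger_gap: 39.8
grip_force: 0.0
```

Emit:
play_rows:
  commands:
    - {"xyz":[0,0,2],"angular":[0,0,0],"fingers":4}
    - {"xyz":[0,0,4],"angular":[0,0,0],"fingers":4}
    - {"xyz":[0,0,6],"angular":[0,0,0],"fingers":4}
    - {"xyz":[0,0,7.5],"angular":[0,0,0],"fingers":4}
    - {"xyz":[0,0,8.3],"angular":[0,0,0],"fingers":4}
    - {"xyz":[0,0,8.3],"angular":[0,0,0],"fingers":4}

```text
time_s: 7.92
position: [402.6, 137.5, 28.0]
eef_rot: [-3.141, 0.001, 0.601]
force: [-0.8, -0.7, 1.0]
finger_gap: 39.9
grip_force: 0.0
```

Run:
```python
from h import *
s=r.sense();print(s["position"],s["eef_rot"],s["force"],s["finger_gap"])
v=(518,216.5,.60);c,q=np.cos(v[2]),np.sin(v[2]);d=s["position"][:2]-np.array(v[:2]);print("tcp lane",c*d[0]+q*d[1],-q*d[0]+c*d[1])
a=r.snapshot("scene");w=r.snapshot("wrist")
cv2.imwrite("pics/e.png",np.hstack([cv2.resize(a["image"][80:290,110:260],(350,490),interpolation=2),cv2.resize(w["image"],(450,490))]))
move(L2W(v,(67,0,28)),yaw=.6)
```

```text
[402.58916362 137.46608907  27.95959735] [-3.14068745e+00  1.27715099e-03  6.01340828e-01] [-0.75244341 -0.6777592   0.99188909] 39.8981702803078
tcp lane -139.87857656705023 -0.06364136695086131
xyz [2.058e+01 1.000e-02 1.600e-01]
ang [ 0.01 -0.06  0.09]
```

View pics/e.png

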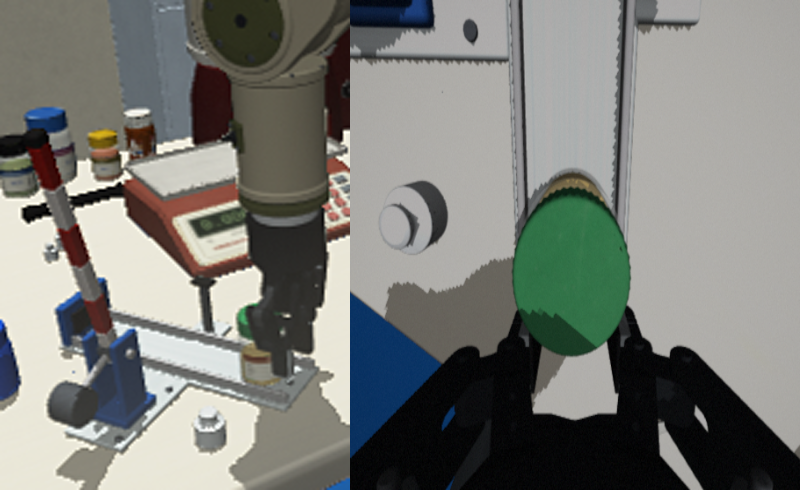

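The fingers are down behind the jar (cap at 570,270), centred on it, and the bar is still raised. I'm pushing along the lane.

Emit:
play_rows:
  commands:
    - {"xyz":[0.8,0,0],"angular":[0,0,0],"fingers":4}
    - {"xyz":[1.4,0,0],"angular":[0,0,0],"fingers":4}
    - {"xyz":[2.1,0,0],"angular":[0,0,0],"fingers":4}
    - {"xyz":[2.9,0,0],"angular":[0,0,0],"fingers":4}
    - {"xyz":[3.8,0,0],"angular":[0,0,0],"fingers":4}
    - {"xyz":[4.7,0,0],"angular":[0,0,0],"fingers":4}
    - {"xyz":[5.6,0,0],"angular":[0,0,0],"fingers":4}
    - {"xyz":[6.4,0,0],"angular":[0,0,0],"fingers":4}
    - {"xyz":[7,0,0],"angular":[0,0,0],"fingers":4}

```text
time_s: 8.77
position: [461.4, 177.9, 28.4]
eef_rot: [-3.141, -0.0, 0.602]
force: [-2.1, -1.3, 1.1]
finger_gap: 39.9
grip_force: 1.0
```

```bash
cat >> h.py <<'E'
def chk(name=None):
    s=r.sense();v=(518,216.5,.60);c,q=np.cos(v[2]),np.sin(v[2]);d=s["position"][:2]-np.array(v[:2]);print("tcp lane",c*d[0]+q*d[1],-q*d[0]+c*d[1],s["position"][2],s["eef_rot"])
    f=s["force"];print("F lane",c*f[0]+q*f[1],-q*f[0]+c*f[1],f[2],s["finger_gap"])
    w=r.snapshot("wrist");a=r.snapshot("scene")
    for z,p in((83,w),(83,a)):
        m=cv2.inRange(cv2.cvtColor(p["image"],cv2.COLOR_BGR2HSV),(45,80,40),(90,255,255))
        n,l,st,ce=cv2.connectedComponentsWithStats(m);i=1+st[1:,4].argmax();d=atz(p,ce[i],z)-[v[0],v[1],0];print("cap lane",c*d[0]+q*d[1],-q*d[0]+c*d[1],st[i])
    if name: cv2.imwrite(name,np.hstack([cv2.resize(a["image"][80:290,110:260],(350,490),interpolation=2),cv2.resize(w["image"],(450,490))]))
E
python3 -c "
from h import *
chk()"
```

```text
tcp lane -68.48797707480192 0.09154817378762559 28.385344120977965 [-3.14117407e+00 -3.42293870e-04  6.01541684e-01]
F lane -2.4208303298340037 0.1114372310182139 1.102577576518805 39.88853844140809
cap lane -40.06478447873759 -0.6518438867239382 [  190   173   132   130 12781]
cap lane 476.52073479446733 -160.27081899132162 [ 84 152  16   9 110]
```

Emit:
play_rows:
  commands:
    - {"xyz":[0.7,0,0],"angular":[0,0,0],"fingers":4}
    - {"xyz":[1.6,0,0],"angular":[0,0,0],"fingers":4}
    - {"xyz":[2.5,0,0],"angular":[0,0,0],"fingers":4}
    - {"xyz":[3.4,0,0],"angular":[0,0,0],"fingers":4}
    - {"xyz":[4.3,0,0],"angular":[0,0,0],"fingers":4}
    - {"xyz":[5.2,0,0],"angular":[0,0,0],"fingers":4}
    - {"xyz":[6.1,0,0],"angular":[0,0,0],"fingers":4}
    - {"xyz":[7,0,0],"angular":[0,0,0],"fingers":4}
    - {"xyz":[7.8,0,0],"angular":[0,0,0],"fingers":4}
    - {"xyz":[8.5,0,0],"angular":[0,0,0],"fingers":4}

```text
time_s: 9.7
position: [531.4, 225.8, 28.4]
eef_rot: [-3.141, -0.0, 0.601]
force: [-1.1, -0.2, -0.7]
finger_gap: 40.2
grip_force: 0.6
```

Emit:
play_rows:
  commands:
    - {"xyz":[0.7,0,0],"angular":[0,0,0],"fingers":4}
    - {"xyz":[1.4,0,0],"angular":[0,0,0],"fingers":4}
    - {"xyz":[2,0,0],"angular":[0,0,0],"fingers":4}
    - {"xyz":[2.6,0,0],"angular":[0,0,0],"fingers":4}
    - {"xyz":[3.1,0,0],"angular":[0,0,0],"fingers":4}
    - {"xyz":[3.5,0,0],"angular":[0,0,0],"fingers":4}
    - {"xyz":[3.9,0,0],"angular":[0,0,0],"fingers":4}
    - {"xyz":[4.2,0,0],"angular":[0,0,0],"fingers":4}

```text
time_s: 10.37
position: [565.5, 249.2, 28.5]
eef_rot: [-3.142, -0.0, 0.601]
force: [-1.1, -0.8, 0.3]
finger_gap: 40.1
grip_force: 0.6
```

```bash
python3 -c "
from h import *
chk()"
```

```text
tcp lane 57.6876018105812 0.11217228875071328 28.457808631539596 [-3.14151746e+00 -6.17123232e-05  6.01386356e-01]
F lane -1.3472102247656297 -0.048666049852849835 0.28653253094593345 40.08611610209699
cap lane 85.81332835747895 -0.6118481864046856 [  191   177   131   125 12516]
cap lane 476.4789377503704 -159.92605374011083 [ 84 152  16   9 109]
```

Jar at about x = 86. I'm creeping in until the force shows the stop.

Emit:
play_rows:
  commands:
    - {"xyz":[0.2,0,0],"angular":[0,0,0],"fingers":4}
    - {"xyz":[0.4,0,0],"angular":[0,0,0],"fingers":4}
    - {"xyz":[0.6,0,0],"angular":[0,0,0],"fingers":4}
    - {"xyz":[0.8,0,0],"angular":[0,0,0],"fingers":4}
    - {"xyz":[0.8,0,0],"angular":[0,0,0],"fingers":4}

```text
time_s: 10.88
position: [572.2, 253.7, 28.5]
eef_rot: [-3.142, -0.0, 0.601]
force: [0.8, -0.1, 0.0]
finger_gap: 39.9
grip_force: 0.3
```

```bash
python3 -c "
from h import *
chk()"
```

```text
tcp lane 65.71009579350249 0.08151148046744794 28.520017430496114 [-3.14157003e+00 -4.14633067e-04  6.01372496e-01]
F lane 0.6151563119826478 -0.5378295637495247 0.032814797515087535 39.868541785611704
cap lane 93.70932074105639 -0.45693983452914466 [  190   174   131   129 12459]
cap lane 476.4789377503704 -159.92605374011083 [ 84 152  16   9 109]
```

Emit:
play_rows:
  commands:
    - {"xyz":[0.15,0,0],"angular":[0,0,0],"fingers":4}
    - {"xyz":[0.3,0,0],"angular":[0,0,0],"fingers":4}
    - {"xyz":[0.3,0,0],"angular":[0,0,0],"fingers":4}

```text
time_s: 11.23
position: [574.5, 255.3, 28.5]
eef_rot: [-3.142, -0.0, 0.601]
force: [0.0, -0.7, 0.7]
finger_gap: 40.2
grip_force: 0.3
```

Emit:
play_rows:
  commands:
    - {"xyz":[0.15,0,0],"angular":[0,0,0],"fingers":4}
    - {"xyz":[0.3,0,0],"angular":[0,0,0],"fingers":4}
    - {"xyz":[0.3,0,0],"angular":[0,0,0],"fingers":4}

```text
time_s: 11.48
position: [575.3, 255.8, 28.2]
eef_rot: [3.141, 0.004, 0.601]
force: [-7.7, -5.0, 5.8]
finger_gap: 39.9
grip_force: 6.0
```

```bash
python3 -c "
from h import *
chk('pics/f.png')"
```

```text
tcp lane 69.49339300124909 0.07950158453664358 28.181966854337986 [3.1413587  0.00421373 0.60138279]
F lane -9.200942654033998 0.22987625619670116 5.799397280648994 39.917446140998514
cap lane 97.0964654516736 -0.4005400190667885 [  190   177   132   128 12471]
cap lane 476.4789377503704 -159.92605374011083 [ 84 152  16   9 109]
```

View pics/f.png

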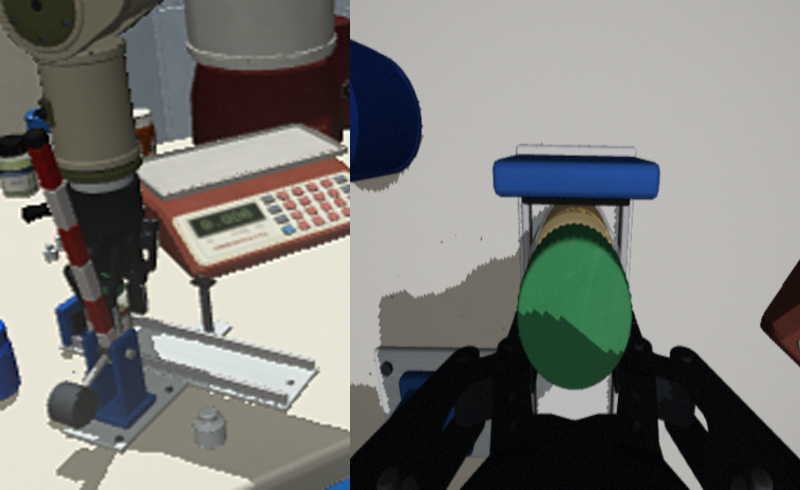

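The force rose to 9 N, so the jar is against the stop (wrist view: cap at 575,305, stop at 577,178) and the bar is still raised. I'll back straight off and then up.

Emit:
play_rows:
  commands:
    - {"xyz":[-0.4,0,0],"angular":[0,0,0],"fingers":4}
    - {"xyz":[-1.2,0,0],"angular":[0,0,0],"fingers":4}
    - {"xyz":[-2.5,0,0],"angular":[0,0,0],"fingers":4}
    - {"xyz":[-4.5,0,0],"angular":[0,0,0],"fingers":4}
    - {"xyz":[-6,0,0],"angular":[0,0,0],"fingers":4}
    - {"xyz":[-6,0,-3],"angular":[0,0,0],"fingers":4}
    - {"xyz":[-6,0,-7],"angular":[0,0,0],"fingers":4}
    - {"xyz":[-6,0,-11],"angular":[0,0,0],"fingers":4}
    - {"xyz":[-8,0,-14],"angular":[0,0,0],"fingers":4}
    - {"xyz":[-8,0,-14],"angular":[0,0,0],"fingers":4}

```text
time_s: 12.42
position: [512.1, 212.6, 175.6]
eef_rot: [3.138, -0.01, 0.602]
force: [2.1, 1.2, -0.1]
finger_gap: 40.0
grip_force: 0.0
```

```bash
python3 -c "
from h import *
chk('pics/g.png')"
```

```text
tcp lane -7.068828969373872 0.13598004993101886 175.55059193255423 [ 3.13821602 -0.00961357  0.60186842]
F lane 2.4106718559151687 -0.20674989521711573 -0.09211012862137322 39.95322207014787
cap lane 94.17876053756093 -0.4334030028749467 [ 226   40   59   63 2905]
cap lane 80.20905850721553 4.583201121920219 [151 195  12  14 116]
```

View pics/g.png

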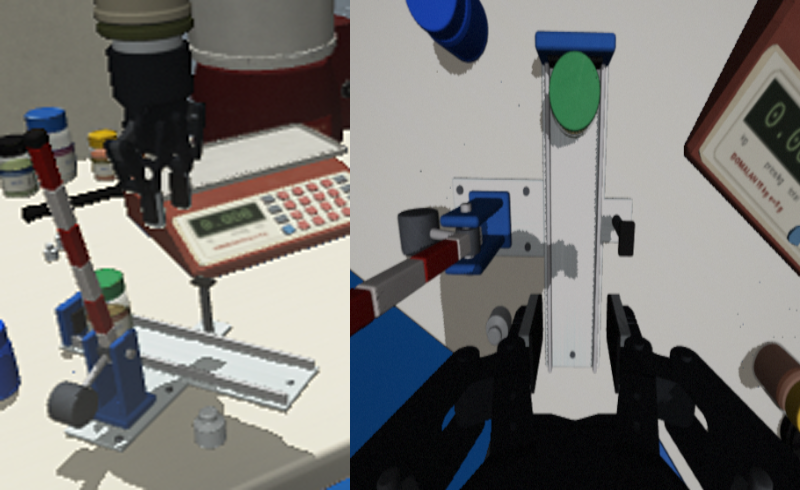

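The jar stands upright against the stop (wrist view, cap at 575,90), the bar is raised, and the gripper is clear of everything. Handing in.

```bash
python3 -c "
from plant import r
print(r.sign_off())"
```

```text
the job is handed in; nothing more can be done
None
```

I handed the job in at about 12.5 s: the barrier stays raised by itself, and the green-capped jar stands upright in the lane against the end stop; the verdict was not shown.

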